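Pack the camera lenses into the case in reverse order

ROBOT

A 7-joint arm with a two-finger parallel gripper is mounted at the origin on the work surface. World frame = base frame: x ahead of the robot, y to its left, z up, the work surface at z = 0. Lengths are in mm, angles in rad, forces in N, time in s.
With the tool pointing down it reaches from about 350 to 900 mm from the base axis. Payload 19.9 kg.
Tool frame: the origin (TCP) lies midway between the tips of the shut fingers; the grasp point (between the pads) lies 19 mm behind it; z points along the fingers, y is the line along which they close (so a half turn about z gives the same grasp; the last joint's range is limited). The gripper opens to 94 mm and grips with 3 to 60 N. Pads are 16 mm wide; open, the fingers measure 119 mm over their backs; the gripper's body (75 mm by 177 mm) begins 78 mm behind the grasp point.
Start: joints at [1.19, 0.417, -0.01, 1.614, 0.005, 1.111, -0.053], TCP at [208.304, -589.244, 205.425] pointing down, gripper open.
Joint ranges: [-2.81, 2.81], [-0.39, 2.02], [-1.27, 1.25], [0.06, 2.57], [-1.19, 4.33], [0.19, 2], [-2.82, 2.82]. Speed limits (rad/s): [1.89, 1.89, 2.39, 2.39, 3.01, 3.01, 3.01].

INTERFACE

Orientations are given as a rotation vector (axis times angle).
In Python, from rig import sensors, imaging, env gives the robot as it stands.
- The arm moves only by the tool carry_out, never from a script. Its argument "motion" is a list of rows, each a list of 6 numbers: the shift along the tool's x, y, z each as a share of 0.3 m, from -1 to 1, then the turn, a rotation vector about the tool's x, y, z each as a share of 360 degrees, from -1 to 1. A call has 1 to 12 rows; each row is the pose to reach, as a shift and turn from the pose commanded when the call began, along the tool's axes at that moment, turning the shorter way round; what a row does not reach only later rows make up. A row lasts 1/8 s, in which the tool goes at most 62.5 mm and 10.7 degrees, less where a joint would pass 70% of its speed; a pose out of reach is approached as far as the arm can. A call with a number of a shift or a turn outside -1 to 1 is refused whole. A call with a gripper value outside its range is refused whole. "fingers" is the closure, from 0 (fully open) to 1 (shut), set as the call begins (left out, the last holds). The fingers move at their own pace and stop on an object; "squeeze" is the grip in N (left out, the last holds). Time passes only in rows, so rows that repeat a pose let the fingers close. It gives the time, the measured TCP pose, the force, the opening and the grip force at its end, in the units of the state.
- sensors.sense(): the state, without advancing time (a new reading comes with each control period).
- imaging.camera(name): name is "scene" or "top" or "wrist"; returns a dict with "color" (400x640x3 uint8, red, green, blue), "intrinsics" (3x3 intrinsics, pixels), "extrinsics" (4x4, takes a point from camera to world coordinates). Camera axes: x right, y down, z forward; pixel columns grow to the right and rows downward; lengths in mm; the calibration is good to about 2 mm. A picture is of the moment at which its call begins. There is no depth.
- env.job_done(): hands the job in; it is judged then, once.
The state is a dict: "clock": time; "joint_pos": joint angles; "qd": joint speeds; "tau": joint torques, N m; "eef_pos": TCP position; "tcp_rot": TCP orientation; "wrist_force": force on the tool from outside, world axes, zero at the start; "moment": the same for the moment, N m; "width": opening from 0.0 (shut) to 1.0 (fully open); "grasp_force": force on a finger pad.
Only numpy, scipy, OpenCV 4.12 (cv2) and the standard library are available. Lean on these libraries where they do the work, as an engineer would, in place of code of your own. Each camera call takes 0.05 s, during which the arm holds its last target. There are 200 camera calls.

TASK

Move the three inspection-camera lenses from their rack into the foam cutouts of the open carry case, in reverse order: the case will be turned round for the colleague across the bench, so the lens at one end of the rack goes to the opposite end of the case, and the middle one to the middle. Press each lens, upright with the glass up, fully down to the bottom of its cutout, and do not let any of them tip over on the way.

Things in the scene. Friction and masses are not known exactly. Their poses are not given: they have to be found in the camera images.
- lens_red: loose camera lens: black barrel 42 mm across, 66 mm tall (68 with its glass), 0.12 to 0.21 kg, red band near the top and red rim round the glass. Stands upright, glass up. Origin: centre of its underside (edge chamfered 3 x 4 mm); z up the barrel; its turn about z is arbitrary. Grip the barrel 45 to 60 mm above the origin.
- lens_blue: loose camera lens: black barrel 42 mm across, 66 mm tall (68 with its glass), 0.12 to 0.21 kg, blue band near the top and blue rim round the glass. Stands upright, glass up. Origin: centre of its underside (edge chamfered 3 x 4 mm); z up the barrel; its turn about z is arbitrary. Grip the barrel 45 to 60 mm above the origin.
- lens_white: loose camera lens: black barrel 42 mm across, 66 mm tall (68 with its glass), 0.12 to 0.21 kg, white band near the top and white rim round the glass. Stands upright, glass up. Origin: centre of its underside (edge chamfered 3 x 4 mm); z up the barrel; its turn about z is arbitrary. Grip the barrel 45 to 60 mm above the origin.
- dock_red: fixed grey cup with red rim where the red lens starts; three cups in a straight row, 90 mm apart, on an 8 mm high aluminium bar (275 x 70): the rack. Colour order varies. 58 mm outside, 47 inside, 14 high, floor 4 mm thick (the lens stands on it). Origin: centre of its underside; z up; y along the row, roughly the robot's left.
- dock_blue: fixed grey cup with blue rim where the blue lens starts; three cups in a straight row, 90 mm apart, on an 8 mm high aluminium bar (275 x 70): the rack. Colour order varies. 58 mm outside, 47 inside, 14 high, floor 4 mm thick (the lens stands on it). Origin: centre of its underside; z up; y along the row, roughly the robot's left.
- dock_white: fixed grey cup with white rim where the white lens starts; three cups in a straight row, 90 mm apart, on an 8 mm high aluminium bar (275 x 70): the rack. Colour order varies. 58 mm outside, 47 inside, 14 high, floor 4 mm thick (the lens stands on it). Origin: centre of its underside; z up; y along the row, roughly the robot's left.
- pocket_a: one of three alike dark grey foam blocks (78 x 88 x 34 mm) side by side in the case; which lies where in the row varies. Round cutout in its middle: 51 mm wide, 24 deep, yellow rigid floor 10 mm above the origin; four springy ribs in it grip the barrel. Origin: centre of the block's underside; z up; y along the row, roughly the robot's left.
- pocket_b: one of three alike dark grey foam blocks (78 x 88 x 34 mm) side by side in the case; which lies where in the row varies. Round cutout in its middle: 51 mm wide, 24 deep, yellow rigid floor 10 mm above the origin; four springy ribs in it grip the barrel. Origin: centre of the block's underside; z up; y along the row, roughly the robot's left.
- pocket_c: one of three alike dark grey foam blocks (78 x 88 x 34 mm) side by side in the case; which lies where in the row varies. Round cutout in its middle: 51 mm wide, 24 deep, yellow rigid floor 10 mm above the origin; four springy ribs in it grip the barrel. Origin: centre of the block's underside; z up; y along the row, roughly the robot's left.
- case: fixed open black case, 282 (y) x 90 x 36 mm, holding the blocks in a row 90 mm apart on its 5 mm floor (foam top 39 mm above the table). Origin: centre of its underside; y along the row. A lens only set down stays up on the ribs, 8 to 14 mm above the cutout floor; push it on down, held in the fingers or from on top (5 to 9 N, then the rigid floor); it stays down.
Things that resemble listed ones, but are neither listed nor needed, are in the scene too. What is shaped like the lens_blue but turquoise or yellow is not meant.

How it is judged:
By the outcome, as a careful person would: the job done as asked, in the order asked, and still so for the second after the job is handed in, with the robot touching nothing.
It also fails if it takes over 80 s, if anything falls off the work surface, if the arm or the gripper's body presses on something with over 40 N, if the wrist force passes 120 N, or if a joint passes its speed limit or range.

## Working session

There is one attempt and no reset: what is moved stays moved. The work goes in short steps, Python scripts to look and compute and a tool call to move; the robot and the scene stay as the last step left them, time stands still between calls to the robot, and variables do not carry over. Pictures are saved under pics/ and viewed, at most 14 in all, crops included, and the job is handed in when it is done.

Besides the shell and the picture viewer there is one more tool, called after ">>>" as name([rows], argument=value, ...), one row to a line, values as JSON. carry_out: Moves the arm, as the interface text tells. Its arguments: {"type":"object","properties":{"motion":{"type":"array"},"fingers":{"type":"number"},"squeeze":{"type":"number"}},"required":["motion"]}

```bash
mkdir -p pics; python3 - <<'E'
from rig import sensors, imaging
import cv2,numpy as np,json
s=sensors.sense();print({k:np.round(v,3).tolist() for k,v in s.items()})
for n in("top","scene"):
    c=imaging.camera(n);cv2.imwrite(f"pics/{n}0.png",c["color"][:,:,::-1]);print(n,c["intrinsics"],c["extrinsics"])
E
```

```text
{'clock': 0.0, 'joint_pos': [1.189, 0.418, -0.01, 1.614, 0.005, 1.111, -0.053], 'qd': [0.0, 0.001, 0.0, 0.0, -0.001, -0.002, -0.002], 'tau': [-0.001, -85.125, 0.637, -42.599, -0.049, 0.019, 0.0], 'eef_pos': [208.185, -588.917, 204.832], 'tcp_rot': [-3.095, -0.531, 0.0], 'wrist_force': [0.675, -0.595, -0.273], 'moment': [-0.024, 0.001, -0.02], 'grasp_force': 0.0, 'width': 0.999}
top [[446.26227318   0.         320.26786645]
 [  0.         446.26227318 210.62740097]
 [  0.           0.           1.        ]] [[ 2.80644278e-02 -9.91613323e-01  1.26156277e-01  4.13749888e+02]
 [-9.99605457e-01 -2.79849641e-02  2.40251169e-03 -3.89186674e+00]
 [ 1.14811629e-03 -1.26173928e-01 -9.92007471e-01  9.24398286e+02]
 [ 0.00000000e+00  0.00000000e+00  0.00000000e+00  1.00000000e+00]]
scene [[497.21140257   0.         312.40095753]
 [  0.         497.21140257 194.76381264]
 [  0.           0.           1.        ]] [[ 1.10997036e-01  7.63511850e-01 -6.36183396e-01  1.07558292e+03]
 [ 9.93810239e-01 -8.23312546e-02  7.45839997e-02 -5.81597487e+01]
 [ 4.56799043e-03 -6.40524176e-01 -7.67924419e-01  7.18375034e+02]
 [ 0.00000000e+00  0.00000000e+00  0.00000000e+00  1.00000000e+00]]
```

View pics/top0.png

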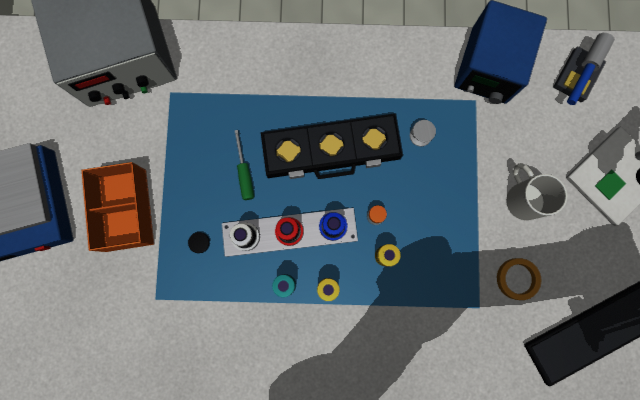

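View pics/scene0.png

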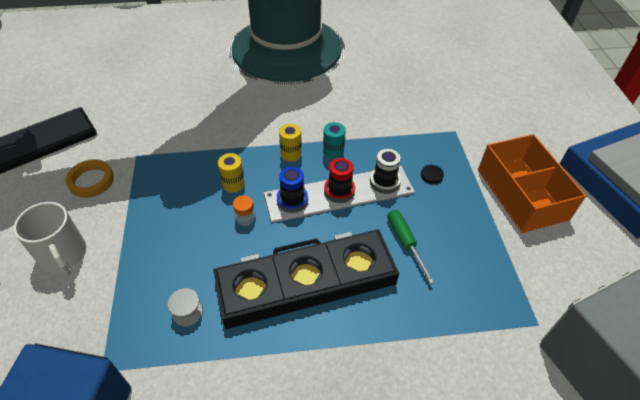

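The top view shows the rack lenses: white (241,235), red (287,230) and blue (333,225). The cutouts are at (288,150), (331,144) and (374,138). Possible confusions are turquoise (284,286), yellow (328,290) and (389,255), orange cap (377,214), black disc (199,242), and grey cap (423,132); none of them stand in the rack. Next is a close crop to measure from.

```bash
python3 - <<'E'
import cv2
a=cv2.imread("pics/top0.png")[110:260,210:410];cv2.imwrite("pics/crop1.png",cv2.resize(a,None,fx=4,fy=4,interpolation=cv2.INTER_CUBIC))
a=cv2.imread("pics/scene0.png")[140:325,210:420];cv2.imwrite("pics/crop2.png",cv2.resize(a,None,fx=3.2,fy=3.2,interpolation=cv2.INTER_CUBIC))
E
```

```text
(no output)
```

View pics/crop1.png

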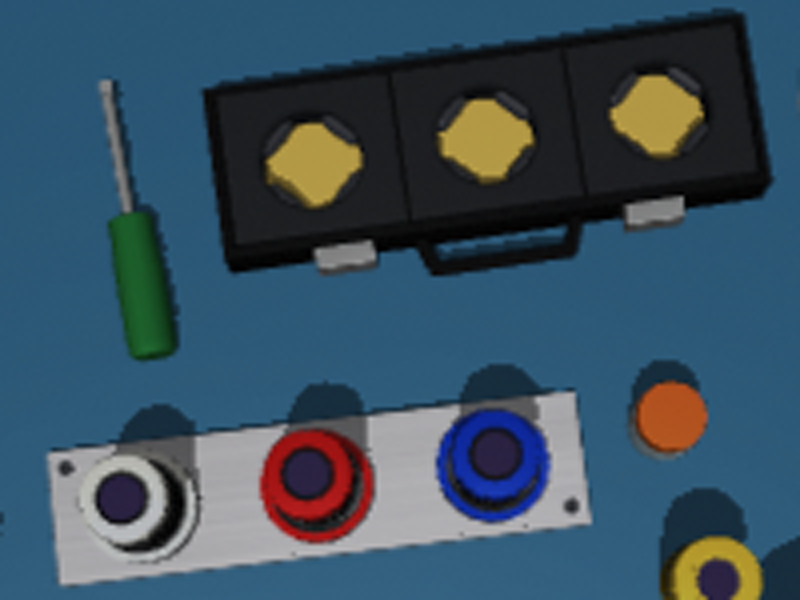

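View pics/crop2.png

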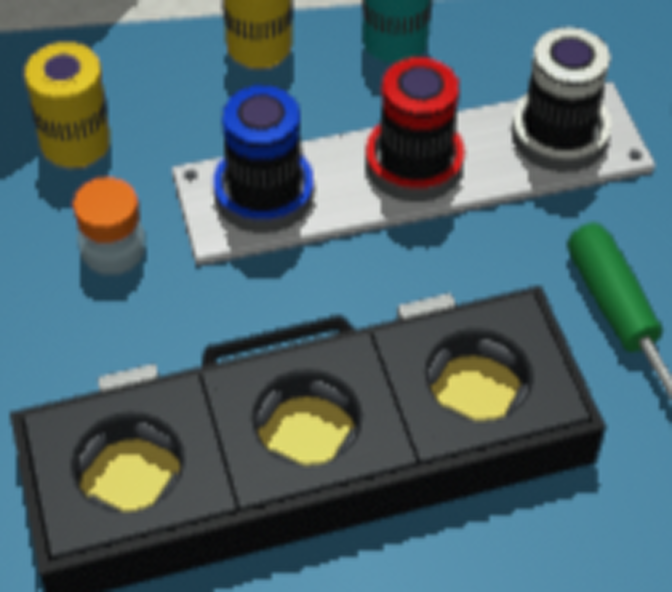

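In the crops, glass centres (crop1) are white (121,498), red (307,473) and blue (495,453). Yellow floors are at (314,165), (486,139) and (658,114). The crop2 rims are at (127,462), (307,413) and (478,374). Now I'll turn these into positions.

```bash
cat > h.py <<'E'
import numpy as np
from rig import sensors, imaging
from scipy.spatial.transform import Rotation as R
def pt(c,uv,z):
    K,E=c["intrinsics"],c["extrinsics"]
    d=E[:3,:3]@np.linalg.solve(K,[*uv,1.]);o=E[:3,3]
    return (o+d*(z-o[2])/d[2])[:2]
E
python3 - <<'E'
from h import *
T=imaging.camera("top");S=imaging.camera("scene")
t=lambda x,y:(210+(x+.5)/4-.5,110+(y+.5)/4-.5)
s=lambda x,y:(210+(x+.5)/3.2-.5,140+(y+.5)/3.2-.5)
def sh(n,c,f,L,z):
    p=np.array([pt(c,f(*q),z) for q in L]);d=p[-1]-p[0]
    print(n,p.round(1).tolist(),np.linalg.norm(np.diff(p,axis=0),axis=1).round(1),"rowang",np.degrees(np.arctan2(d[0],-d[1])).round(2))
sh("glass T",T,t,[(121,498),(307,473),(495,453)],80)
sh("cup T",T,t,[(140,507),(317,485),(493,465)],22)
sh("glass S",S,s,[(572,53),(421,83),(262,111)],80)
sh("floor T",T,t,[(314,165),(486,139),(658,114)],15)
sh("rim T",T,t,[(314,160),(486,136),(658,110)],39)
sh("rim S",S,s,[(478,374),(307,414),(127,461)],39)
sh("corner T",T,t,[(207,92),(742,15)],41)
sh("edge bottom T",T,t,[(233,264),(768,190)],41)
E
```

```text
glass T [[472.0, 149.1], [486.3, 61.5], [498.4, -27.4]] [88.8 89.7] rowang 8.5
cup T [[471.7, 149.8], [485.4, 60.7], [498.0, -28.2]] [90.1 89.8] rowang 8.42
glass S [[472.1, 149.0], [485.8, 61.6], [497.1, -27.0]] [88.4 89.3] rowang 8.1
floor T [[653.3, 69.0], [669.8, -20.5], [685.9, -110.3]] [91.  91.3] rowang 10.28
rim T [[649.6, 67.2], [664.6, -20.0], [680.8, -107.5]] [88.5 89. ] rowang 10.12
rim S [[649.8, 68.2], [663.7, -19.9], [680.4, -109.1]] [89.2 90.8] rowang 9.81
corner T [[683.1, 122.9], [731.6, -149.7]] [276.9] rowang 10.09
edge bottom T [[594.2, 105.8], [640.0, -163.5]] [273.2] rowang 9.66
```

```bash
cat >> h.py <<'E'
def row(pos,yaw,base=None):
    """share-row to reach TCP pos with tool y at angle yaw (deg), tool down"""
    s=sensors.sense();p,r=base or (s["eef_pos"],s["tcp_rot"])
    A=R.from_rotvec(r);y=np.radians(yaw);Y=np.array([np.cos(y),np.sin(y),0]);Z=np.array([0,0,-1.])
    B=R.from_matrix(np.c_[np.cross(Y,Z),Y,Z])
    return np.r_[A.inv().apply(np.array(pos)-p)/300,(A.inv()*B).as_rotvec()/2/np.pi].round(3).tolist()
def st():
    s=sensors.sense();print({k:np.round(s[k],2).tolist() for k in("clock","eef_pos","tcp_rot","wrist_force","width","grasp_force")})
E
python3 -c "
from h import *
print(row([400,-330,200],-32)); print(row([498,-27,200],8.4))"
```

```text
[0.89, -0.601, 0.017, -0.0, -0.0, -0.107]
[1.535, -1.444, 0.018, -0.0, -0.0, -0.219]
```

>>> carry_out([
  [0.89, -0.6, 0, 0, 0, -0.107],
  [0.89, -0.6, 0, 0, 0, -0.107],
  [0.89, -0.6, 0, 0, 0, -0.107],
  [0.89, -0.6, 0, 0, 0, -0.107],
  [0.89, -0.6, 0, 0, 0, -0.107],
  [0.89, -0.6, 0, 0, 0, -0.107],
  [0.89, -0.6, 0, 0, 0, -0.107],
  [0.89, -0.6, 0, 0, 0, -0.107],
], fingers=0, squeeze=30)

```text
clock: 1.2
eef_pos: [399.1, -331.8, 205.3]
tcp_rot: [-2.749, -1.52, 0.001]
wrist_force: [0.1, 0.2, 0.2]
width: 1.002
grasp_force: 0.0
```

```bash
python3 -c "
from h import *
st();print(row([498,-27,200],8.4))"
```

```text
{'clock': 1.2, 'eef_pos': [399.08, -331.81, 205.27], 'tcp_rot': [-2.75, -1.52, 0.0], 'wrist_force': [0.07, 0.15, 0.17], 'width': 1.0, 'grasp_force': 0.0}
[1.036, -0.261, 0.017, -0.0, 0.0, -0.113]
```

>>> carry_out([
  [1, -0.26, 0, 0, 0, -0.113],
  [1, -0.26, 0, 0, 0, -0.113],
  [1, -0.26, 0, 0, 0, -0.113],
  [1, -0.26, 0, 0, 0, -0.113],
  [1, -0.26, 0, 0, 0, -0.113],
  [1, -0.26, 0, 0, 0, -0.113],
  [1, -0.26, 0, 0, 0, -0.113],
  [1, -0.26, 0, 0, 0, -0.113],
])

```text
clock: 2.2
eef_pos: [492.7, -36.6, 205.3]
tcp_rot: [-2.051, -2.38, 0.001]
wrist_force: [-0.2, 0.8, -0.4]
width: 1.002
grasp_force: 0.0
```

```bash
python3 - <<'E'
from h import *
import cv2
st()
W=imaging.camera("wrist");cv2.imwrite("pics/w1.png",W["color"][:,:,::-1])
K,E=W["intrinsics"],W["extrinsics"]
for p in [(498,-27.4,80),(498,-28,22),(486,61.5,80),(649.6,68.4,39),(665,-20,39),(680.8,-108.6,39)]:
    q=np.linalg.inv(E)@np.r_[p,1];q=K@q[:3];print(p,(q[:2]/q[2]).round(1))
print(E[:3,3].round(1))
E
```

```text
{'clock': 2.2, 'eef_pos': [492.7, -36.6, 205.34], 'tcp_rot': [-2.05, -2.38, 0.0], 'wrist_force': [-0.17, 0.77, -0.4], 'width': 1.0, 'grasp_force': 0.0}
(498, -27.4, 80) [326.3 187.9]
(498, -28, 22) [325.3 179.9]
(486, 61.5, 80) [328.  103.8]
(649.6, 68.4, 39) [461.9 122.4]
(665, -20, 39) [455.2 195. ]
(680.8, -108.6, 39) [449.4 259.5]
[482.3  30.9 385.1]
```

View pics/w1.png

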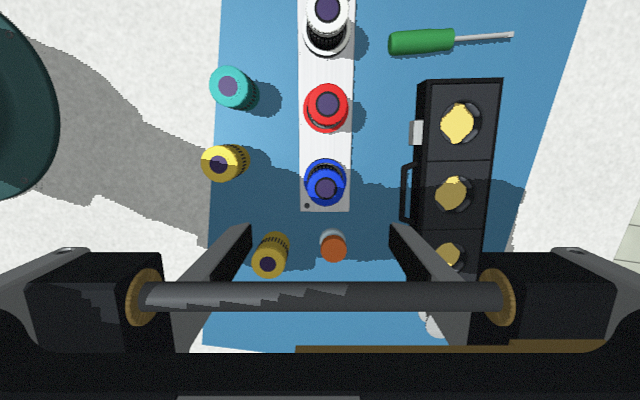

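The wrist view agrees with the estimates: blue glass at (326,187), red at (328,104), and pockets at (460,123) and (453,193). The yellow lens at (270,255) and orange bottle at (333,245) are clear of the fingers. I'm going over blue first, then down.

```bash
python3 -c "
from h import *
print(row([498,-27.2,150],8.4),row([498,-27.2,46],8.4))"
```

```text
[0.028, 0.022, 0.185, -0.0, 0.0, 0.0] [0.028, 0.022, 0.531, -0.0, 0.0, 0.0]
```

>>> carry_out([
  [0.028, 0.022, 0.185, 0, 0, 0],
  [0.028, 0.022, 0.185, 0, 0, 0],
  [0.028, 0.022, 0.3, 0, 0, 0],
  [0.028, 0.022, 0.4, 0, 0, 0],
  [0.028, 0.022, 0.48, 0, 0, 0],
  [0.028, 0.022, 0.531, 0, 0, 0],
  [0.028, 0.022, 0.531, 0, 0, 0],
  [0.028, 0.022, 0.531, 0, 0, 0],
])

```text
clock: 3.25
eef_pos: [498.9, -25.7, 47.3]
tcp_rot: [2.047, 2.382, 0.001]
wrist_force: [0.6, 0.4, 0.8]
width: 0.997
grasp_force: 0.0
```

>>> carry_out([
  [0, 0, 0, 0, 0, 0],
  [0, 0, 0, 0, 0, 0],
  [0, 0, 0, 0, 0, 0],
  [0, 0, 0, 0, 0, 0],
  [0, 0, 0, 0, 0, 0],
  [0, 0, 0, 0, 0, 0],
  [0, 0, 0, 0, 0, 0],
  [0, 0, 0, 0, 0, 0],
], fingers=1, squeeze=30)

```text
clock: 4.25
eef_pos: [498.1, -25.5, 46.1]
tcp_rot: [-2.047, -2.383, 0.0]
wrist_force: [-0.5, -0.5, -0.6]
width: 0.44
grasp_force: 30.0
```

```bash
python3 -c "
from h import *
st()
b=[649.6,68.4]
print(row([498,-27.2,160],8.4),row(b+[160],9.9),row(b+[76],9.9),row(b+[47],9.9))"
```

```text
{'clock': 4.25, 'eef_pos': [498.14, -25.51, 46.12], 'tcp_rot': [-2.05, -2.38, 0.0], 'wrist_force': [-0.5, -0.5, -0.6], 'width': 0.44, 'grasp_force': 29.98}
[-0.005, -0.001, -0.38, -0.0, -0.0, 0.001] [0.233, 0.546, -0.38, -0.0, -0.0, -0.003] [0.233, 0.546, -0.1, -0.0, -0.0, -0.003] [0.233, 0.546, -0.003, -0.0, -0.0, -0.003]
```

>>> carry_out([
  [0, 0, -0.06, 0, 0, 0],
  [0, 0, -0.18, 0, 0, 0],
  [0, 0, -0.3, 0, 0, 0],
  [0, 0, -0.38, 0, 0, 0],
  [0.06, 0.14, -0.38, 0, 0, 0],
  [0.12, 0.28, -0.38, 0, 0, 0],
  [0.18, 0.42, -0.38, 0, 0, 0],
  [0.22, 0.52, -0.38, 0, 0, 0],
  [0.238, 0.546, -0.38, 0, 0, -0.003],
  [0.238, 0.546, -0.3, 0, 0, -0.003],
  [0.238, 0.546, -0.24, 0, 0, -0.003],
  [0.238, 0.546, -0.24, 0, 0, -0.003],
])

```text
clock: 5.75
eef_pos: [648.4, 69.2, 117.3]
tcp_rot: [-2.024, -2.401, 0.002]
wrist_force: [0.5, -0.8, -1.2]
width: 0.441
grasp_force: 30.0
```

```bash
python3 - <<'E'
from h import *
import cv2
st()
S=imaging.camera("scene");T=imaging.camera("top")
a=S["color"][190:330,200:410,::-1];b=T["color"][100:240,220:410,::-1]
cv2.imwrite("pics/c3.png",np.hstack([cv2.resize(x,(400,int(400*x.shape[0]/x.shape[1])) ,interpolation=cv2.INTER_CUBIC)[:266] for x in(a,b)]))
b=[649.6,70]
print(row(b+[76],9.9),row(b+[47],9.9))
E
```

```text
{'clock': 5.75, 'eef_pos': [648.38, 69.17, 117.33], 'tcp_rot': [-2.02, -2.4, 0.0], 'wrist_force': [0.52, -0.82, -1.21], 'width': 0.44, 'grasp_force': 29.98}
[0.001, 0.001, 0.143, 0.0, -0.0, -0.0] [0.001, 0.001, 0.24, 0.0, -0.0, -0.0]
```

View pics/c3.png

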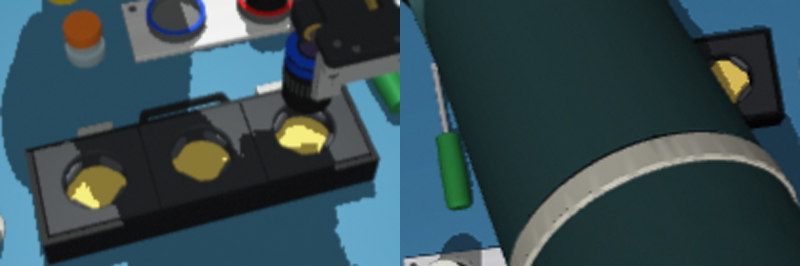

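Blue hangs upright over the end cutout (scene crop, about (305,100)); nothing looks wrong. I'm lowering it.

>>> carry_out([
  [0.001, 0.001, 0.05, 0, 0, 0],
  [0.001, 0.001, 0.1, 0, 0, 0],
  [0.001, 0.001, 0.14, 0, 0, 0],
  [0.001, 0.001, 0.17, 0, 0, 0],
  [0.001, 0.001, 0.19, 0, 0, 0],
  [0.001, 0.001, 0.21, 0, 0, 0],
  [0.001, 0.001, 0.225, 0, 0, 0],
  [0.001, 0.001, 0.23, 0, 0, 0],
  [0.001, 0.001, 0.23, 0, 0, 0],
])

```text
clock: 6.98
eef_pos: [650.1, 70.3, 49.5]
tcp_rot: [2.024, 2.402, 0.001]
wrist_force: [2.3, 1.2, 0.7]
width: 0.442
grasp_force: 30.0
```

>>> carry_out([
  [0, 0, 0.004, 0, 0, 0],
  [0, 0, 0.008, 0, 0, 0],
  [0, 0, 0.01, 0, 0, 0],
  [0, 0, 0.01, 0, 0, 0],
])

```text
clock: 7.48
eef_pos: [650.1, 70.4, 48.8]
tcp_rot: [2.024, 2.401, 0.001]
wrist_force: [-15.6, -2.9, 38.7]
width: 0.441
grasp_force: 30.1
```

Contact with the rigid floor at 48.8 mm, against an expected 49.1, so it's seated. I'll relieve the force, release and retreat.

>>> carry_out([
  [0, 0, -0.008, 0, 0, 0],
  [0, 0, -0.008, 0, 0, 0],
])

```text
clock: 7.72
eef_pos: [649.9, 70.3, 49.0]
tcp_rot: [2.024, 2.402, 0.001]
wrist_force: [-1.9, 0.3, 8.6]
width: 0.444
grasp_force: 30.0
```

>>> carry_out([
  [0, 0, 0, 0, 0, 0],
  [0, 0, 0, 0, 0, 0],
  [0, 0, 0, 0, 0, 0],
  [0, 0, 0, 0, 0, 0],
  [0, 0, 0, 0, 0, 0],
  [0, 0, -0.15, 0, 0, 0],
  [0, 0, -0.3, 0, 0, 0],
  [0, 0, -0.36, 0, 0, 0],
  [0, 0, -0.36, 0, 0, 0],
], fingers=0)

```text
clock: 8.85
eef_pos: [650.0, 70.1, 157.3]
tcp_rot: [2.024, 2.401, 0.002]
wrist_force: [0.3, -0.2, -0.4]
width: 0.998
grasp_force: 0.0
```

```bash
python3 - <<'E'
from h import *
st()
b=[486,60]
print(row(b+[150],8.4),row(b+[46],8.4))
E
```

```text
{'clock': 8.85, 'eef_pos': [650.02, 70.09, 157.33], 'tcp_rot': [2.02, 2.4, 0.0], 'wrist_force': [0.32, -0.17, -0.38], 'width': 1.0, 'grasp_force': 0.0}
[0.059, -0.545, 0.024, 0.0, 0.0, 0.004] [0.059, -0.545, 0.37, 0.0, 0.0, 0.004]
```

>>> carry_out([
  [0.015, -0.15, 0.024, 0, 0, 0],
  [0.03, -0.35, 0.024, 0, 0, 0],
  [0.05, -0.5, 0.024, 0, 0, 0.004],
  [0.063, -0.545, 0.024, 0, 0, 0.004],
  [0.063, -0.545, 0.024, 0, 0, 0.004],
  [0.063, -0.545, 0.13, 0, 0, 0.004],
  [0.063, -0.545, 0.23, 0, 0, 0.004],
  [0.063, -0.545, 0.31, 0, 0, 0.004],
  [0.063, -0.545, 0.37, 0, 0, 0.004],
  [0.063, -0.545, 0.37, 0, 0, 0.004],
  [0.063, -0.545, 0.37, 0, 0, 0.004],
])

```text
clock: 10.22
eef_pos: [485.9, 61.3, 46.1]
tcp_rot: [2.054, 2.376, 0.001]
wrist_force: [1.3, 0.5, -0.4]
width: 0.998
grasp_force: 0.0
```

>>> carry_out([
  [0, 0, 0, 0, 0, 0],
  [0, 0, 0, 0, 0, 0],
  [0, 0, 0, 0, 0, 0],
  [0, 0, 0, 0, 0, 0],
  [0, 0, 0, 0, 0, 0],
  [0, 0, 0, 0, 0, 0],
  [0, 0, 0, 0, 0, 0],
  [0, 0, 0, 0, 0, 0],
], fingers=1, squeeze=30)

```text
clock: 11.22
eef_pos: [485.3, 61.1, 45.5]
tcp_rot: [-2.055, -2.376, -0.0]
wrist_force: [0.4, 1.1, 0.6]
width: 0.446
grasp_force: 30.0
```

```bash
python3 -c "
from h import *
st()
b=[665,-20]
print(row(b+[160],9.9),row(b+[49],9.9))"
```

```text
{'clock': 11.22, 'eef_pos': [485.26, 61.06, 45.55], 'tcp_rot': [-2.05, -2.38, -0.0], 'wrist_force': [0.35, 1.09, 0.6], 'width': 0.45, 'grasp_force': 29.99}
[-0.354, 0.554, -0.382, -0.0, -0.0, -0.004] [-0.354, 0.554, -0.012, -0.0, -0.0, -0.004]
```

>>> carry_out([
  [0, 0, -0.06, 0, 0, 0],
  [0, 0, -0.18, 0, 0, 0],
  [0, 0, -0.3, 0, 0, 0],
  [0, 0, -0.38, 0, 0, 0],
  [-0.09, 0.14, -0.38, 0, 0, 0],
  [-0.18, 0.28, -0.38, 0, 0, 0],
  [-0.27, 0.42, -0.38, 0, 0, 0],
  [-0.33, 0.52, -0.38, 0, 0, -0.004],
  [-0.354, 0.554, -0.38, 0, 0, -0.004],
  [-0.354, 0.554, -0.3, 0, 0, -0.004],
  [-0.354, 0.554, -0.24, 0, 0, -0.004],
  [-0.354, 0.554, -0.24, 0, 0, -0.004],
])

```text
clock: 12.72
eef_pos: [664.0, -19.8, 116.7]
tcp_rot: [-2.023, -2.401, 0.002]
wrist_force: [0.1, 0.2, -1.3]
width: 0.44
grasp_force: 30.0
```

```bash
python3 - <<'E'
from h import *
import cv2
S=imaging.camera("scene");cv2.imwrite("pics/c4.png",cv2.resize(S["color"][190:330,200:410,::-1],None,fx=3,fy=3,interpolation=cv2.INTER_CUBIC))
st()
b=[665,-20]
print(row(b+[49],9.9))
E
```

```text
{'clock': 12.78, 'eef_pos': [664.66, -19.76, 117.77], 'tcp_rot': [-2.02, -2.4, 0.0], 'wrist_force': [-0.48, 0.86, -0.92], 'width': 0.44, 'grasp_force': 29.99}
[-0.001, 0.001, 0.229, -0.0, -0.0, -0.0]
```

View pics/c4.png

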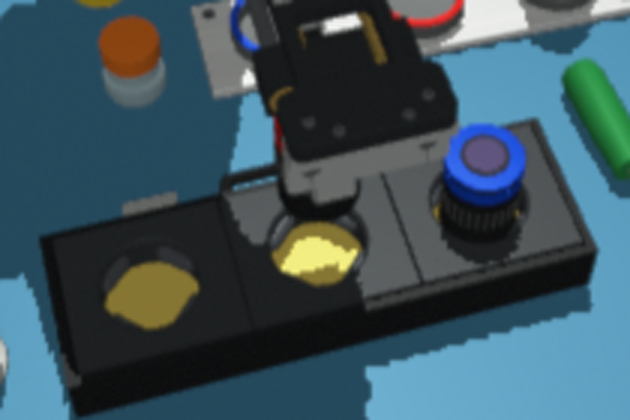

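Blue stands upright and centred in its cutout (glass at (486,155)), and red is over the middle one. I'm pressing red down.

>>> carry_out([
  [0, 0.001, 0.05, 0, 0, 0],
  [0, 0.001, 0.1, 0, 0, 0],
  [0, 0.001, 0.14, 0, 0, 0],
  [0, 0.001, 0.17, 0, 0, 0],
  [0, 0.001, 0.19, 0, 0, 0],
  [0, 0.001, 0.21, 0, 0, 0],
  [0, 0.001, 0.222, 0, 0, 0],
  [0, 0.001, 0.228, 0, 0, 0],
  [0, 0.001, 0.231, 0, 0, 0],
  [0, 0.001, 0.234, 0, 0, 0],
  [0, 0.001, 0.234, 0, 0, 0],
])

```text
clock: 14.15
eef_pos: [665.9, -20.3, 48.5]
tcp_rot: [2.024, 2.401, 0.0]
wrist_force: [-4.4, -1.9, 13.3]
width: 0.443
grasp_force: 30.0
```

>>> carry_out([
  [0, 0, 0.003, 0, 0, 0],
  [0, 0, 0.005, 0, 0, 0],
  [0, 0, 0.005, 0, 0, 0],
])

```text
clock: 14.52
eef_pos: [666.1, -20.3, 48.3]
tcp_rot: [2.024, 2.4, 0.001]
wrist_force: [-11.6, -3.1, 30.8]
width: 0.443
grasp_force: 30.0
```

Red is on the rigid floor.

>>> carry_out([
  [0, 0, -0.006, 0, 0, 0],
  [0, 0, -0.006, 0, 0, 0],
])

```text
clock: 14.78
eef_pos: [665.9, -20.2, 48.4]
tcp_rot: [2.024, 2.401, 0.001]
wrist_force: [-2.9, -2.1, 9.8]
width: 0.443
grasp_force: 30.0
```

>>> carry_out([
  [0, 0, 0, 0, 0, 0],
  [0, 0, 0, 0, 0, 0],
  [0, 0, 0, 0, 0, 0],
  [0, 0, 0, 0, 0, 0],
  [0, 0, 0, 0, 0, 0],
  [0, 0, -0.15, 0, 0, 0],
  [0, 0, -0.3, 0, 0, 0],
  [0, 0, -0.36, 0, 0, 0],
  [0, 0, -0.36, 0, 0, 0],
  [0, 0, -0.36, 0, 0, 0],
], fingers=0)

```text
clock: 16.02
eef_pos: [664.7, -20.1, 154.1]
tcp_rot: [-2.024, -2.401, 0.002]
wrist_force: [-0.5, -0.1, 0.6]
width: 1.001
grasp_force: 0.0
```

```bash
python3 - <<'E'
from h import *
st()
b=[472,149]
print(row(b+[150],8.4),row(b+[46],8.4))
E
```

```text
{'clock': 16.02, 'eef_pos': [664.68, -20.1, 154.12], 'tcp_rot': [-2.02, -2.4, 0.0], 'wrist_force': [-0.45, -0.06, 0.62], 'width': 1.0, 'grasp_force': 0.0}
[0.664, -0.538, 0.015, -0.0, -0.0, 0.004] [0.664, -0.537, 0.362, -0.0, -0.0, 0.004]
```

>>> carry_out([
  [0.13, -0.1, 0.01, 0, 0, 0],
  [0.27, -0.22, 0.01, 0, 0, 0],
  [0.41, -0.33, 0.01, 0, 0, 0],
  [0.54, -0.44, 0.01, 0, 0, 0.004],
  [0.63, -0.51, 0.01, 0, 0, 0.004],
  [0.664, -0.538, 0.01, 0, 0, 0.004],
  [0.664, -0.538, 0.01, 0, 0, 0.004],
  [0.664, -0.538, 0.12, 0, 0, 0.004],
  [0.664, -0.538, 0.22, 0, 0, 0.004],
  [0.664, -0.538, 0.31, 0, 0, 0.004],
  [0.664, -0.538, 0.36, 0, 0, 0.004],
  [0.664, -0.538, 0.36, 0, 0, 0.004],
])

```text
clock: 17.52
eef_pos: [472.5, 148.5, 46.9]
tcp_rot: [-2.055, -2.375, 0.002]
wrist_force: [0.5, -0.1, 0.0]
width: 0.998
grasp_force: 0.0
```

>>> carry_out([
  [0, 0, 0, 0, 0, 0],
  [0, 0, 0, 0, 0, 0],
  [0, 0, 0, 0, 0, 0],
  [0, 0, 0, 0, 0, 0],
  [0, 0, 0, 0, 0, 0],
  [0, 0, 0, 0, 0, 0],
  [0, 0, 0, 0, 0, 0],
  [0, 0, 0, 0, 0, 0],
], fingers=1, squeeze=30)

```text
clock: 18.52
eef_pos: [472.5, 149.0, 47.7]
tcp_rot: [-2.055, -2.376, 0.0]
wrist_force: [0.2, -1.1, 0.8]
width: 0.443
grasp_force: 30.0
```

```bash
python3 -c "
from h import *
st()
b=[680.8,-108.6]
print(row([472,149,165],8.4),row(b+[165],9.9),row(b+[49],9.9))"
```

```text
{'clock': 18.52, 'eef_pos': [472.54, 149.02, 47.66], 'tcp_rot': [-2.05, -2.38, 0.0], 'wrist_force': [0.22, -1.12, 0.84], 'width': 0.44, 'grasp_force': 29.98}
[0.0, -0.002, -0.391, -0.0, -0.0, -0.0] [-0.95, 0.563, -0.391, -0.0, -0.0, -0.004] [-0.95, 0.563, -0.005, -0.0, -0.0, -0.004]
```

>>> carry_out([
  [0, 0, -0.06, 0, 0, 0],
  [0, 0, -0.18, 0, 0, 0],
  [0, 0, -0.3, 0, 0, 0],
  [0, 0, -0.39, 0, 0, 0],
  [-0.14, 0.08, -0.39, 0, 0, 0],
  [-0.29, 0.17, -0.39, 0, 0, 0],
  [-0.44, 0.26, -0.39, 0, 0, 0],
  [-0.59, 0.35, -0.39, 0, 0, -0.004],
  [-0.74, 0.44, -0.39, 0, 0, -0.004],
  [-0.87, 0.52, -0.39, 0, 0, -0.004],
  [-0.95, 0.563, -0.39, 0, 0, -0.004],
  [-0.95, 0.563, -0.39, 0, 0, -0.004],
])

```text
clock: 20.02
eef_pos: [681.2, -110.5, 165.1]
tcp_rot: [-2.027, -2.399, -0.001]
wrist_force: [-0.5, 0.4, -1.8]
width: 0.442
grasp_force: 30.0
```

>>> carry_out([
  [0, 0, 0.06, 0, 0, 0],
  [0, 0, 0.13, 0, 0, 0],
  [0, 0, 0.16, 0, 0, 0],
  [0, 0, 0.16, 0, 0, 0],
])

```text
clock: 20.52
eef_pos: [680.3, -108.2, 115.7]
tcp_rot: [-2.023, -2.402, 0.001]
wrist_force: [-0.3, 0.0, -1.3]
width: 0.441
grasp_force: 30.0
```

```bash
python3 - <<'E'
from h import *
import cv2
S=imaging.camera("scene");cv2.imwrite("pics/c5.png",cv2.resize(S["color"][190:330,200:410,::-1],None,fx=3,fy=3,interpolation=cv2.INTER_CUBIC))
st()
b=[680.8,-108.6]
print(row(b+[50.7],9.9))
E
```

```text
{'clock': 20.58, 'eef_pos': [680.83, -108.3, 116.52], 'tcp_rot': [-2.02, -2.4, 0.0], 'wrist_force': [0.56, -1.0, -1.4], 'width': 0.44, 'grasp_force': 29.97}
[-0.001, -0.0, 0.219, -0.0, -0.0, -0.0]
```

View pics/c5.png

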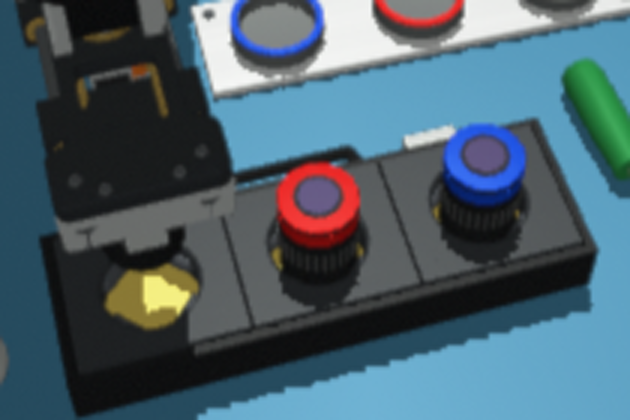

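Red at (319,195) and blue at (486,155) are upright at the same height, and white is over the last cutout at (150,290).

>>> carry_out([
  [0, 0, 0.05, 0, 0, 0],
  [0, 0, 0.1, 0, 0, 0],
  [0, 0, 0.14, 0, 0, 0],
  [0, 0, 0.165, 0, 0, 0],
  [0, 0, 0.185, 0, 0, 0],
  [0, 0, 0.2, 0, 0, 0],
  [0, 0, 0.212, 0, 0, 0],
  [0, 0, 0.217, 0, 0, 0],
  [0, 0, 0.22, 0, 0, 0],
  [0, 0, 0.223, 0, 0, 0],
  [0, 0, 0.223, 0, 0, 0],
])

```text
clock: 21.95
eef_pos: [681.4, -108.8, 50.7]
tcp_rot: [2.024, 2.401, 0.001]
wrist_force: [-2.5, -0.4, 8.1]
width: 0.443
grasp_force: 30.0
```

>>> carry_out([
  [0, 0, 0.003, 0, 0, 0],
  [0, 0, 0.007, 0, 0, 0],
  [0, 0, 0.007, 0, 0, 0],
])

```text
clock: 22.32
eef_pos: [681.5, -109.0, 50.5]
tcp_rot: [2.024, 2.4, -0.0]
wrist_force: [-15.0, -1.5, 34.3]
width: 0.442
grasp_force: 30.1
```

White is down on the floor too. Relieve, release, retreat and check.

>>> carry_out([
  [0, 0, -0.008, 0, 0, 0],
  [0, 0, -0.008, 0, 0, 0],
])

```text
clock: 22.58
eef_pos: [681.2, -108.8, 50.6]
tcp_rot: [2.024, 2.401, 0.0]
wrist_force: [-3.3, -0.2, 8.5]
width: 0.441
grasp_force: 30.0
```

>>> carry_out([
  [0, 0, 0, 0, 0, 0],
  [0, 0, 0, 0, 0, 0],
  [0, 0, 0, 0, 0, 0],
  [0, 0, 0, 0, 0, 0],
  [0, 0, 0, 0, 0, 0],
  [0, 0, -0.15, 0, 0, 0],
  [0, 0, -0.3, 0, 0, 0],
  [0, 0, -0.4, 0, 0, 0],
  [0, -0.2, -0.4, 0, 0, 0],
  [0, -0.4, -0.4, 0, 0, 0],
  [0, -0.6, -0.4, 0, 0, 0],
  [0, -0.6, -0.4, 0, 0, 0],
], fingers=0)

```text
clock: 24.08
eef_pos: [500.0, -140.5, 170.1]
tcp_rot: [-2.028, -2.4, 0.004]
wrist_force: [0.4, 0.5, 0.4]
width: 1.0
grasp_force: 0.0
```

```bash
python3 - <<'E'
from h import *
import cv2
st()
S=imaging.camera("scene");a=S["color"][190:330,200:410,::-1]
cv2.imwrite("pics/c6.png",cv2.resize(a,None,fx=3.5,fy=3.5,interpolation=cv2.INTER_CUBIC))
K,E=S["intrinsics"],S["extrinsics"]
for p in [(650,68.4,83),(665.5,-20,83),(681,-108.8,83)]:
    q=np.linalg.inv(E)@np.r_[p,1];q=K@q[:3];print(((q[:2]/q[2]-[200,190])*3.5).round(1))
E
```

```text
{'clock': 24.08, 'eef_pos': [500.01, -140.47, 170.14], 'tcp_rot': [-2.03, -2.4, 0.0], 'wrist_force': [0.39, 0.49, 0.37], 'width': 1.0, 'grasp_force': 0.0}
[564.8 178.9]
[369.1 226.7]
[163.7 276.8]
```

View pics/c6.png

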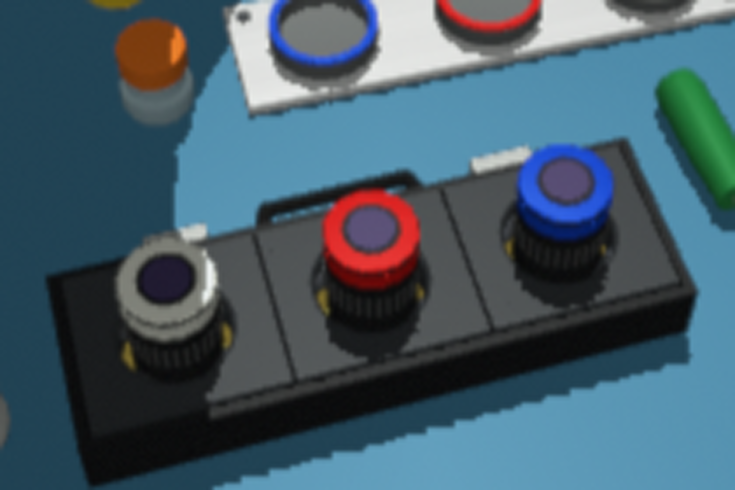

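All three stand upright. Glass centres at (566,180), (371,228) and (165,279) match the fully seated predictions to within 1 image pixel, so I'm handing in.

```bash
python3 -c "
from rig import env
print(env.job_done())"
```

```text
the job is handed in; nothing more can be done
None
```

The job is handed in after about 24 s: blue, red and white stand upright in the case in reverse order, each pressed to the bottom of its cutout; the hand-in returned no verdict.

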